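# Fit the rotor in the microcentrifuge

## Task

Fit the blue rotor in the microcentrifuge: lower it over the spindle without dropping it, turn it until the keyways in its hub find the drive pin and it drops fully home, then close the centrifuge lid all the way without slamming it. Leave the tip box, the tube rack and the bottle where they are.

Things in the scene. Friction and masses are not known exactly. Their poses are not given: they have to be found in the camera images.
- rotor: microcentrifuge rotor, 0.24 to 0.39 kg, loose, standing on the bench: a blue ring 104 mm across and 26 mm tall, with 12 tube holes, round a square bright metal hub with cut-off corners. Origin: centre of the flat underside; z up along the axis; x and y square to the hub's flats.
- hub_top (a point): centre of the top of the rotor's hub, 52 mm above the rotor's underside; axes as the rotor. The hub is 34 mm across its four flats (each 26 mm wide, corners cut off; grip any two opposite flats) and stands 26 mm clear of the ring's rim. Through it run an 18 mm round bore and four keyways 7.5 mm wide, out to 12.5 mm from the axis on +x, -x, +y and -y, seen from above.
- centrifuge: microcentrifuge, fixed: white housing 200 x 200 mm, flat rim 105 mm high, dark blue control panel sloping out in front to 142 mm from the origin. Origin: on the bench, under the spindle axis, which is the centre of the housing and of its round chamber (128 mm across, 50 mm deep). -x is its front, +x points to the lid's hinge, y runs along the hinge.
- spindle_tip (a point): top of the upright spindle in the chamber, on its axis, 123 mm above the bench; axes as the centrifuge. The spindle is 16 mm thick; its top 10 mm taper to 6 mm.
- spindle_seat (a point): point on the spindle axis 75 mm above the bench (48 mm below the spindle's tip), on the white shoulder, 28 mm across, that the rotor's underside rests on when it is fully home; axes as the centrifuge. When keyways come over the drive pin (within about 0.1 rad) a rotor that is held loosely falls home by its own weight; a quarter turn either way always brings one there.
- pin_top (a point): point on the spindle axis 7 mm above the shoulder, level with the top of the brass drive pin (5 mm thick, 23 mm long, horizontal, through the spindle's foot). The pin may lie at any angle about the axis: this frame does not show it, a view from above does. Off a keyway the rotor rides on the pin, 7 mm high. A brake holds the spindle up to 0.3 N m; up to then only the rotor turns.
- lid (a joint): clear lid, hinged at the housing's rear edge: 0 = fully shut, grows as it opens, 1.57 = upright, stop at 1.9. Starts open at 1.5 to 1.7; its stiff hinge (0.28 N m) holds it wherever it is left. A shallow clear box 172 mm wide with grey edges and a blue lip, 50 mm wide, standing 16 mm out of its front edge. Push it over from behind, press it shut from above.
- lid_front (a point): point on the lid: middle of the front edge of its outer (upper) face, 176 mm from the hinge line and 27.5 mm above the lid's lower edges. Axes as the centrifuge when shut; z points out of the outer face. Shut, the lid's ceiling clears the hub of a rotor that is home by 2.5 mm; it does not shut over one that rides high.
- lid_hinge (a point): middle of the lid's hinge line, fixed on the housing 98 mm behind the spindle axis and 106 mm above the bench; axes as the centrifuge: the lid turns about this y.
- tip_box: bystander: pipette tip box 84 x 124 mm, 62 mm tall, clear lid, loose; origin at the centre of its underside
- tube_rack: bystander: orange rack 70 x 120 mm, 41 mm tall, with small tubes, loose; origin at the centre of its underside
- bottle: bystander: clear reagent jar 70 mm across, 140 mm tall, blue cap, loose; origin at the centre of its underside

How it is judged:
On the way, in this order (a step that is already met when the one before it is completed fails the run):
1. the rotor is fully home on the spindle shoulder, keyed on the drive pin, with the lid still open (z of rotor in the frame of spindle_seat below 0.0025 m and horizontal distance between rotor and spindle_seat below 0.003 m and angle between rotor's own z axis and vertical below 0.06 rad and value of joint lid above 0.5 rad), for 0.2 s.
2. the lid is shut (value of joint lid below 0.04 rad), for 0.2 s.
At the end, for the whole second after the job is handed in: The rotor sits at rest fully home on the spindle shoulder (within 2.5 mm of the shoulder's height, within 3 mm of the axis, tilted less than 0.06 rad) and the lid is shut (joint below 0.04 rad) (z of rotor in the frame of spindle_seat between -0.0025 and 0.0025 m and horizontal distance between rotor and spindle_seat below 0.003 m and angle between rotor's own z axis and vertical below 0.06 rad and value of joint lid below 0.04 rad and linear speed of rotor below 0.02 m/s and angular speed of rotor below 0.1 rad/s); the robot touches nothing.
It fails at once if the rotor is let go over the chamber while still more than 20 mm above its seat (dropped onto the spindle) (horizontal distance between rotor and spindle_seat below 0.06 m and z of rotor in the frame of spindle_seat above 0.02 m and contact force between the fingers and rotor below 0.1 N).
It fails at once if the lid is slammed (closes faster than 3 rad/s) (velocity of joint lid below -3 rad/s).
It fails at once if the tip box, the tube rack or the bottle is moved more than 30 mm or tipped (distance of any of tip_box, tube_rack, bottle from where it was at the start of the episode above 0.03 m or angle between bottle's own z axis and vertical above 0.5 rad).
It also fails if it takes over 72 s, if anything falls off the work surface, if the arm or the gripper's body presses on something with over 40 N, if the wrist force passes 120 N, or if a joint passes its speed limit or range.

## Robot

A 7-joint arm with a two-finger parallel gripper is mounted at the origin on the work surface. World frame = base frame: x ahead of the robot, y to its left, z up, the work surface at z = 0. Lengths are in m, angles in rad, forces in N, time in s.
With the tool pointing down it reaches from about 0.425 to 0.875 m from the base axis. Payload 4.7 kg.
Tool frame: the origin (TCP) lies midway between the tips of the shut fingers; the grasp point (between the pads) lies 19 mm behind it (ctrl.grip_depth is the distance from the TCP to the grasp point, in m); z points along the fingers, y is the direction in which the jaws open and shut (so a half turn about z gives the same grasp; the last joint's range is limited). The gripper opens to 87 mm and grips with 3 to 60 N. Pads are 19 mm wide; open, the fingers measure 117 mm over their backs; the gripper's body (75 mm by 190 mm) begins 51 mm behind the grasp point.
Start: joints at [1.338, 0.321, -0.07, 1.45, 0.023, 1.371, -0.057], TCP at [0.159, -0.63, 0.185] pointing down, gripper open.
Joint ranges: [-2.86, 2.86], [-0.3, 2.09], [-1.38, 1.24], [0.06, 2.45], [-1.56, 4.7], [0.09, 2.05], [-2.69, 2.69]. Speed limits (rad/s): [2.57, 2.57, 3.14, 3.14, 3.14, 3.14, 3.14].

## Interface

Orientations are given as a rotation vector (axis times angle).
In Python, from bench import ctrl gives the robot as it stands. The module is installed in compiled form; this text tells all that it offers.
- The arm moves only by the shell command python3 -m inch 'ROWS' [FORCE]. ROWS is JSON, a list of rows, each a list of 5 numbers: the opening, from -1 (shut) to 1 (fully open), so that 0 is half open, then the shift along the tool's x, y, z in mm, then the turn about the tool's z in rad. In form: [[fingers, tx, ty, tz, twist], ...]. A call has 1 to 5 rows; each row shifts and turns the pose as measured when the row begins, along the tool's axes as they then stand; what a row does not reach is not made up. A row lasts 1/8 s, in which the tool goes at most 62.5 mm and 10.7 degrees, less where a joint would pass 70% of its speed; a pose out of reach is approached as far as the arm can. A call is refused whole if a number of a shift passes 62.5 or a number of a turn 0.188, either way. A call with a gripper value outside its range is refused whole. The fingers move at their own pace and stop on an object; FORCE is the grip in N (left out, the last holds). Time passes only in rows, so rows that do not move let the fingers close. It gives the time, the measured TCP pose, the force and the opening at its end, in the units of the state.
- ctrl.get_state(): the state, without advancing time (a new reading comes with each control period).
- ctrl.get_image(name): name is "scene" or "top"; returns a dict with "color" (384x512x3 uint8, red, green, blue), "range_z" (384x512 float32, m along the optical axis (not along the pixel's ray), 0 where there is no reading), "K" (3x3 intrinsics, pixels), "R" (3x3) and "t" (3): a world point X has camera coordinates R X + t. Camera axes: x right, y down, z forward; pixel columns grow to the right and rows downward; lengths in m; the calibration is good to about 2 mm. A picture is of the moment at which its call begins.
- ctrl.close_job(): hands the job in, once; it reports no verdict.
The state is a dict: "time": time; "joint_positions": joint angles; "qd": joint speeds; "joint_torque": joint torques, N m; "position": TCP position; "tool_rot": TCP orientation; "ft_force": force on the tool from outside, world axes, zero at the start; "torque": the same for the moment, N m; "grip_width": opening from 0.0 (shut) to 1.0 (fully open).
Only numpy, scipy, OpenCV 4.12 (cv2) and the standard library are available. Lean on these libraries where they do the work, as an engineer would, in place of code of your own. Each camera call takes 0.05 s, during which the arm holds its last target. There are 200 camera calls.

## Working session

There is one attempt and no reset: what is moved stays moved. The work goes in short steps, Python scripts to look and compute and a shell command to move; the robot and the scene stay as the last step left them, time stands still between calls to the robot, and variables do not carry over. Pictures are saved under pics/ and viewed, about 8 in all and at most 12, crops included, and the job is handed in when it is done.

```bash
mkdir -p pics; cat > h.py <<'E'
import numpy as np, cv2
from bench import ctrl
from scipy.spatial.transform import Rotation as Ro
def cam(n):
    d=ctrl.get_image(n); return d
def save(d,f,crop=None,s=1):
    im=d["color"][:,:,::-1]
    if crop: r0,r1,c0,c1=crop; im=im[r0:r1,c0:c1]
    im=cv2.resize(im,None,fx=s,fy=s,interpolation=cv2.INTER_CUBIC); cv2.imwrite("pics/"+f,im)
def ray(d,u,v,z):
    c=-d["R"].T@d["t"]; r=d["R"].T@np.linalg.inv(d["K"])@np.array([u,v,1.]); return c+r*(z-c[2])/r[2]
def pts(d):
    v,u=np.mgrid[0:384,0:512]; Z=d["range_z"]; p=np.stack([u*Z,v*Z,Z],-1)@np.linalg.inv(d["K"]).T
    return (p-d["t"])@d["R"]
E
python3 - <<'E'
from h import *
s=cam("scene");t=cam("top")
cv2.imwrite("pics/a.png",np.vstack([cv2.resize(x["color"][:,:,::-1],(400,300)) for x in(s,t)]) if 0 else t["color"][:,:,::-1])
save(s,"b.png")
for d in(s,t): print(d["K"].round(1).tolist(),(-d["R"].T@d["t"]).round(3),d["R"].round(2).tolist())
st=ctrl.get_state();print(st)
E
```

```text
[[389.1, 0.0, 258.5], [0.0, 389.1, 189.7], [0.0, 0.0, 1.0]] [ 1.476 -0.456  0.762] [[0.46, 0.89, -0.01], [0.47, -0.26, -0.84], [-0.75, 0.39, -0.54]]
[[435.4, 0.0, 256.1], [0.0, 435.4, 191.0], [0.0, 0.0, 1.0]] [ 0.37  -0.016  1.278] [[-0.02, -1.0, 0.0], [-0.98, 0.02, -0.19], [0.19, -0.01, -0.98]]
{'time': 0.1, 'joint_positions': array([ 1.33810617,  0.321764  , -0.07008634,  1.45155294,  0.02262854,
        1.37077295, -0.05691313]), 'qd': array([ 4.49169697e-04, -1.10963107e-03, -8.84132924e-04, -6.89120507e-04,
        6.60645996e-04,  1.71904602e-03,  2.14675236e-05]), 'joint_torque': array([ 1.19411834e-04, -4.92570984e+01, -4.05747285e-01, -3.13397920e+01,
       -6.41783117e-02,  3.95293278e-02,  4.98754923e-05]), 'position': array([ 0.15859563, -0.62978671,  0.18356115]), 'tool_rot': array([-3.11603526e+00, -3.86501631e-01,  5.15184944e-04]), 'ft_force': array([-0.24755961, -0.01975044, -0.23641094]), 'torque': array([-0.01088087, -0.03645795, -0.05221642]), 'grip_width': 0.9978080519543896}
```

View pics/a.png

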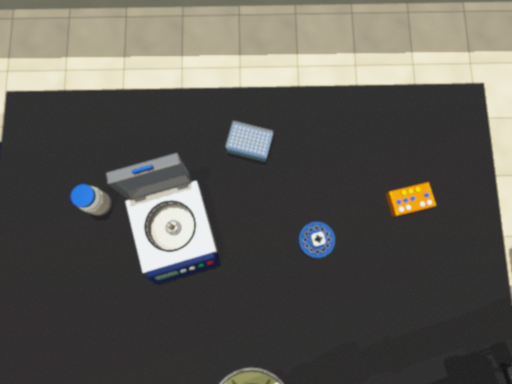

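View pics/b.png

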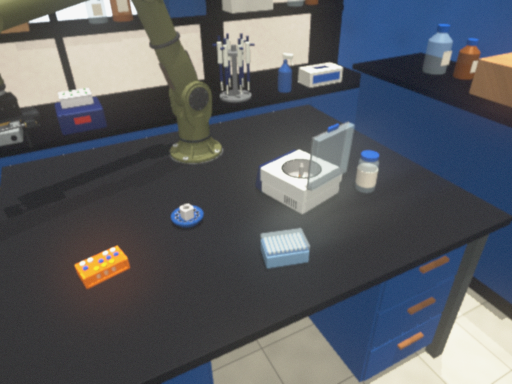

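The top view shows the rotor at (318,239), the spindle at (173,227), the lid upright behind it, the bottle at (90,200), the tip box at (249,141) and the rack at (412,199). The scene view agrees.

```bash
python3 - <<'E'
from h import *
t=cam("top"); P=pts(t); Z=P[...,2]; c=t["color"].astype(int)
v,u=np.mgrid[0:384,0:512]
def rect(m,z,name):
    m=cv2.morphologyEx(m.astype(np.uint8),cv2.MORPH_CLOSE,np.ones((5,5)))
    cs,_=cv2.findContours(m,cv2.RETR_EXTERNAL,cv2.CHAIN_APPROX_NONE); k=max(cs,key=cv2.contourArea)[:,0]
    w=np.array([ray(t,a,b,z)[:2] for a,b in k]).astype(np.float32)
    print(name,cv2.minAreaRect(w*1000),len(k)); return k,w
sat=c.max(2)-c.min(2)
box=lambda a,b,r:(abs(u-a)<r)&(abs(v-b)<r)
blue=(c[...,2]-c[...,0]>50)
k,w=rect(box(318,239,28)&(c.max(2)>70),0.02,"ring"); print(cv2.minEnclosingCircle(w*1000))
k,w=rect(box(318,239,13)&(c.min(2)>110),0.052,"hub")
k,w=rect((u>110)&(u<225)&(v>178)&(v<285)&(c.min(2)>150),0.105,"housing")
for n,a,b in(("ring z",318,222),("rim z",140,260),("spin",173,227),("lidtop",143,169)): print(n,P[b,a].round(3))
for n,m in(("orange",(c[...,0]-c[...,2]>100)&(u>380)),("bottle",box(92,200,25)&(Z>.1)),("tip",box(249,141,30)&(Z>.03)),("lid",(Z>.2)&box(150,180,50))):
    q=P[m]; print(n,q.min(0).round(3),q.max(0).round(3),q.mean(0).round(3))
A=cv2.resize(t["color"][185:270,130:215,::-1],(400,400),interpolation=cv2.INTER_CUBIC);B=cv2.resize(t["color"][215:263,294:342,::-1],(400,400),interpolation=cv2.INTER_CUBIC)
cv2.imwrite("pics/c.png",np.hstack([A,B]))
E
```

```text
ring ((466.4603576660156, -197.62782287597656), (106.88758087158203, 106.72747802734375), 87.81253814697266) 107
((466.96533203125, -197.8060302734375), 55.13024139404297)
hub ((467.60003662109375, -198.3324737548828), (40.561004638671875, 44.35578536987305), 14.604965209960938) 47
housing ((505.0143737792969, 208.94317626953125), (201.7944793701172, 203.3056182861328), 15.446444511413574) 286
ring z [ 0.516 -0.203  0.026]
rim z [0.414 0.287 0.103]
spin [0.501 0.202 0.098]
lidtop [0.615 0.237 0.297]
orange [ 0.37  -0.559 -0.005] [ 0.633 -0.016  1.278] [ 0.579 -0.474  0.035]
bottle [ 0.37  -0.016  0.1  ] [0.619 0.467 1.278] [0.582 0.407 0.168]
tip [ 0.37  -0.079  0.03 ] [0.815 0.059 1.278] [ 0.75  -0.009  0.084]
lid [ 0.37  -0.016  0.2  ] [0.657 0.325 1.278] [0.614 0.233 0.302]
```

View pics/c.png

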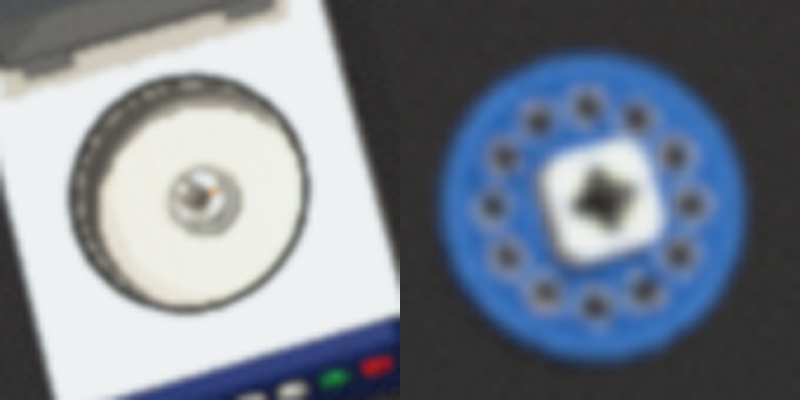

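```bash
cat >> h.py <<'E'
def go(x,y,z=None,yaw=None):
    s=ctrl.get_state(); R=Ro.from_rotvec(s["tool_rot"]).as_matrix(); p=s["position"]
    z=p[2] if z is None else z
    d=R.T@(np.array([x,y,z])-p)*1000; a=np.arctan2(-R[0,1]*-1,0) if 0 else np.arctan2(R[1,1],R[0,1])
    tw=0 if yaw is None else -((yaw-a+np.pi/2)%np.pi-np.pi/2)
    print("p",p.round(4),"yaw_y",round(a,4),"tilt",R[:,2].round(3),"shift mm",d.round(1),"twist",round(tw,3),"F",s["ft_force"].round(1),"M",s["torque"].round(2),"grip",round(s["grip_width"],3),"t",s["time"],"q7",round(s["joint_positions"][6],2))
E
python3 -m inch '[[1,44,-37,0,0],[1,44,-37,0,0],[1,44,-37,0,0],[1,44,-37,0,0],[1,44,-37,0,0]]'
python3 - <<'E'
from h import *
go(.467,-.198,.1,np.radians(104.6))
t=cam("top");c=t["color"].astype(int)
# chamber hole edge: dark ring in housing -> fill bright region holes
m=np.zeros((384,512),np.uint8); m[178:285,110:225]=((c.min(2)>150)[178:285,110:225])*255
m=cv2.morphologyEx(m,cv2.MORPH_OPEN,np.ones((3,3)))
cs,hh=cv2.findContours(m,cv2.RETR_CCOMP,cv2.CHAIN_APPROX_NONE)
for k,h in zip(cs,hh[0]):
    if h[3]>=0 and cv2.contourArea(k)>800:
        w=np.array([ray(t,a,b,.105)[:2] for a,b in k[:,0]]).astype(np.float32)*1000
        print("hole",cv2.fitEllipse(w))
# rear/side edges of housing
E
```

```text
time: 0.78
position: [0.327, -0.3938, 0.1808]
tool_rot: [-3.117, -0.37, 0.005]
ft_force: [0.6, 0.8, -0.5]
grip_width: 0.998
p [ 0.327  -0.3938  0.1808] yaw_y -1.3347 tilt [-0.003  0.003 -1.   ] shift mm [ 182.1 -157.3   80.9] twist -0.019 F [ 0.6  0.8 -0.5] M [ 0.01 -0.05 -0.06] grip 0.998 t 0.775 q7 -0.52
hole ((505.38458251953125, 209.60337829589844), (140.13006591796875, 140.57022094726562), 134.34002685546875)
```

```bash
python3 -m inch '[[1,44,-38,6,-0.01],[1,44,-38,6,-0.01],[1,44,-38,6,0],[1,44,-38,6,0]]'
python3 - <<'E'
from h import *
go(.467,-.198,.07,np.radians(104.6))
E
```

```text
time: 1.32
position: [0.4616, -0.198, 0.1585]
tool_rot: [-3.111, -0.411, -0.001]
ft_force: [0.9, -0.8, -0.4]
grip_width: 1.0
p [ 0.4616 -0.198   0.1585] yaw_y -1.3084 tilt [ 0.     0.004 -1.   ] shift mm [ 5.1  1.8 88.5] twist 0.008 F [ 0.9 -0.8 -0.4] M [-0.07 -0.09 -0.04] grip 1.0 t 1.325 q7 -0.97
```

```bash
python3 -m inch '[[0.5,5,2,40,0],[0.3,0,0,45,0],[0.3,0,0,35,0],[0.3,0,0,0,0]]'
python3 - <<'E'
from h import *
go(.467,-.198,.032,np.radians(104.6))
E
```

```text
time: 1.82
position: [0.4706, -0.1921, 0.0358]
tool_rot: [-3.107, -0.429, -0.005]
ft_force: [0.3, 0.3, -0.5]
grip_width: 0.677
p [ 0.4706 -0.1921  0.0358] yaw_y -1.2962 tilt [ 0.003  0.005 -1.   ] shift mm [-5.1  4.7  3.8] twist 0.02 F [ 0.3  0.3 -0.5] M [-0.    0.   -0.02] grip 0.677 t 1.825 q7 -1.04
```

```bash
python3 -m inch '[[0.3,-4,5,3.5,0.02],[0.3,0,0,0,0]]'
python3 - <<'E'
from h import *
go(.467,-.198,.032,np.radians(104.6))
d=cam("scene");save(d,"d.png",(165,245,140,240),6)
E
```

```text
time: 2.08
position: [0.4695, -0.1997, 0.0345]
tool_rot: [-3.114, -0.395, -0.009]
ft_force: [-0.6, 0.1, 0.2]
grip_width: 0.657
p [ 0.4695 -0.1997  0.0345] yaw_y -1.3185 tilt [ 0.006  0.004 -1.   ] shift mm [-2.  -2.2  2.5] twist -0.003 F [-0.6  0.1  0.2] M [-0.02 -0.01 -0.01] grip 0.657 t 2.075 q7 -1.04
```

View pics/d.png

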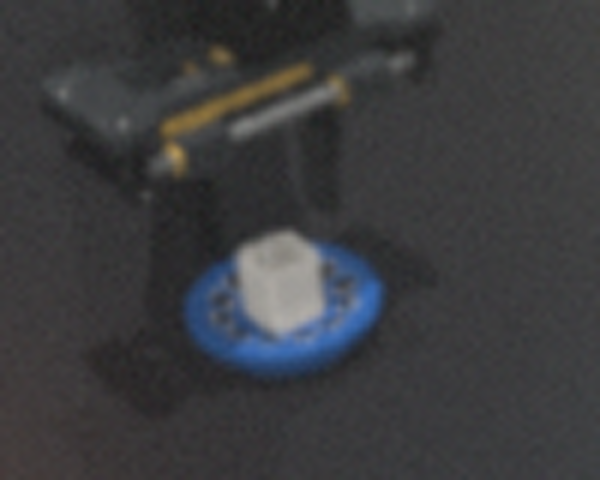

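The fingers straddle the hub (near (280,280) in the crop), one on each side. I'll grip now.

```bash
python3 -m inch '[[0.3,-2,-2,2,0],[-1,0,0,0,0],[-1,0,0,0,0],[-1,0,0,0,0],[-1,0,0,0,0]]' 30
python3 -m inch '[[-1,0,0,-20,0],[-1,0,0,-40,0],[-1,0,0,-50,0],[-1,0,0,-40,0],[-1,0,0,0,0]]'
python3 - <<'E'
from h import *
go(.505,.209,.19,np.radians(105.4))
t=cam("top");c=t["color"].astype(int);save(t,"e.png",(200,270,275,365),6)
E
```

```text
time: 2.75
position: [0.4691, -0.1986, 0.0351]
tool_rot: [3.116, 0.396, 0.016]
ft_force: [0.1, -0.3, 0.2]
grip_width: 0.283
time: 3.38
position: [0.4669, -0.1982, 0.1886]
tool_rot: [-3.115, -0.397, -0.013]
ft_force: [0.5, 0.3, -0.7]
grip_width: 0.001
p [ 0.4669 -0.1982  0.1886] yaw_y -1.317 tilt [ 0.008  0.003 -1.   ] shift mm [ 139.1 -384.6   -0. ] twist -0.015 F [ 0.5  0.3 -0.7] M [-0.02  0.06  0.03] grip 0.001 t 3.375 q7 -0.97
```

View pics/e.png

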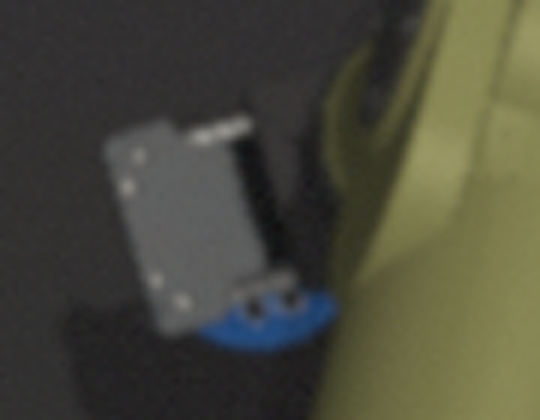

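The fingers closed to 0.001, so the grip missed the hub, and the rotor is still on the bench. I'll find the offset before retrying.

```bash
python3 - <<'E'
from h import *
s=cam("scene");t=cam("top");p=ctrl.get_state()["position"]
def pr(d,X):
    q=d["K"]@(d["R"]@X+d["t"]);return (q[:2]/q[2]).round(1)
for n,d in(("scene",s),("top",t)):
    print(n,"tcp",pr(d,p),"hub",pr(d,np.array([.467,-.198,.052])))
c=s["color"].astype(int);P=pts(s)
m=(c[...,2]-c[...,0]>50);m[:190]=0;m[245:]=0;m[:,:150]=0;m[:,230:]=0
print("ring scene",P[m&(P[...,2]>.018)].mean(0),np.percentile(P[m],[2,98],axis=0))
h=np.zeros_like(m);h[190:230,165:210]=1
q=P[h&(P[...,2]>.046)&(P[...,2]<.06)];print("hubtop scene",q.mean(0),q.min(0),q.max(0))
save(s,"f.png",(120,250,110,270),5)
E
```

```text
scene tcp [180.7 170.8] hub [185.7 207.4]
top tcp [325.6 235.1] hub [318.3 238.2]
ring scene [ 0.48755643 -0.20052588  0.02717159] [[ 0.4266013  -0.24617353  0.00738584]
 [ 0.51755992 -0.14756684  0.02848554]]
hubtop scene [ 0.46745924 -0.19733519  0.05107059] [ 0.44779558 -0.21524188  0.04627377] [ 0.48491297 -0.17997003  0.05649217]
```

View pics/f.png

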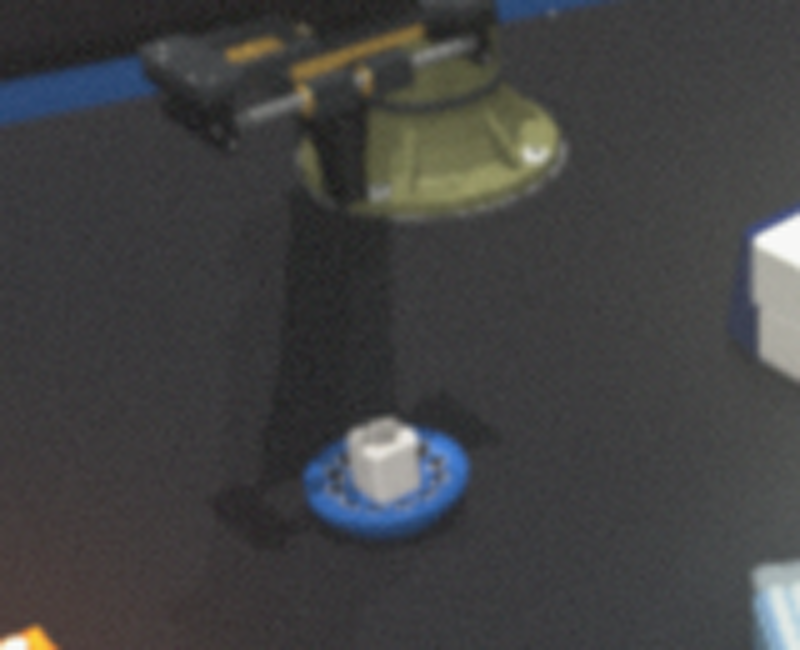

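Dark fingers on a dark bench can't be read by colour, so I'll use depth instead.

```bash
python3 - <<'E'
from h import *
s=cam("scene");p=ctrl.get_state()["position"];P=pts(s);R=Ro.from_rotvec(ctrl.get_state()["tool_rot"]).as_matrix()
m=(np.hypot(P[...,0]-p[0],P[...,1]-p[1])<.12)&(P[...,2]>.08)&(s["range_z"]>0)
q=(P[m]-p)@R*1000
for z in range(-120,40,10):
    k=q[(q[:,2]>=z)&(q[:,2]<z+10)]
    if len(k): print(z,len(k),np.percentile(k,[5,50,95],axis=0).round().tolist())
E
```

```text
-120 149 [[-22.0, -81.0, -120.0], [31.0, 22.0, -116.0], [39.0, 88.0, -111.0]]
-110 13 [[-21.0, -78.0, -110.0], [13.0, 29.0, -109.0], [29.0, 87.0, -102.0]]
-100 29 [[-4.0, -14.0, -99.0], [11.0, 6.0, -94.0], [14.0, 18.0, -91.0]]
-90 42 [[-6.0, -11.0, -90.0], [9.0, 3.0, -86.0], [13.0, 15.0, -80.0]]
-80 38 [[-5.0, -10.0, -79.0], [10.0, 4.0, -75.0], [13.0, 14.0, -70.0]]
-70 25 [[-4.0, -7.0, -69.0], [9.0, 5.0, -65.0], [12.0, 12.0, -60.0]]
-60 27 [[-7.0, -7.0, -59.0], [8.0, 8.0, -55.0], [13.0, 11.0, -51.0]]
-50 27 [[-6.0, -7.0, -49.0], [9.0, 6.0, -46.0], [13.0, 10.0, -41.0]]
-40 4 [[-1.0, -6.0, -40.0], [7.0, -0.0, -39.0], [10.0, 8.0, -38.0]]
```

The depth shows the fingers ending about 38 mm short of the reported TCP, and the gripper body is offset by the same amount. The fingers therefore closed in the air above the hub. I'll treat true tip z as reported z + 0.039 and check it as I go down.

```bash
python3 -m inch '[[0.3,0,0,40,0],[0.3,0,0,50,0],[0.3,0,0,40,0],[0.3,-2,0,10,0],[0.3,0,0,0,0]]'
python3 - <<'E'
from h import *
go(.467,-.198,-.006,np.radians(104.6))
s=cam("scene");p=ctrl.get_state()["position"];P=pts(s);R=Ro.from_rotvec(ctrl.get_state()["tool_rot"]).as_matrix()
m=(np.hypot(P[...,0]-p[0],P[...,1]-p[1])<.12)&(P[...,2]>.06)&(s["range_z"]>0)
q=(P[m]-p)@R*1000
for z in range(-90,0,10):
  for sg in(-1,1):
    k=q[(q[:,2]>=z)&(q[:,2]<z+10)&(q[:,1]*sg>0)]
    if len(k): print(z,sg,len(k),np.percentile(k,[5,50,95],axis=0).round().tolist())
E
```

```text
time: 4.2
position: [0.4581, -0.1948, 0.0351]
tool_rot: [-3.104, -0.397, 0.009]
ft_force: [0.0, -0.5, 0.7]
grip_width: 0.489
p [ 0.4581 -0.1948  0.0351] yaw_y -1.3165 tilt [-0.007  0.012 -1.   ] shift mm [ 8.   5.9 41. ] twist -0.001 F [ 0.  -0.5  0.7] M [ 0.02 -0.05  0.  ] grip 0.489 t 4.2 q7 -1.03
-90 -1 25 [[-11.0, -33.0, -89.0], [5.0, -26.0, -85.0], [12.0, -21.0, -82.0]]
-90 1 13 [[-5.0, 24.0, -89.0], [10.0, 31.0, -84.0], [12.0, 37.0, -81.0]]
-80 -1 16 [[-4.0, -33.0, -79.0], [9.0, -23.0, -77.0], [11.0, -19.0, -72.0]]
-80 1 16 [[-4.0, 22.0, -79.0], [8.0, 31.0, -76.0], [14.0, 35.0, -71.0]]
-70 -1 21 [[-11.0, -30.0, -70.0], [6.0, -23.0, -65.0], [12.0, -19.0, -61.0]]
-70 1 15 [[-7.0, 23.0, -70.0], [7.0, 31.0, -66.0], [11.0, 33.0, -61.0]]
-60 -1 14 [[-5.0, -30.0, -59.0], [8.0, -23.0, -54.0], [11.0, -21.0, -51.0]]
-60 1 13 [[-7.0, 22.0, -59.0], [8.0, 29.0, -55.0], [13.0, 32.0, -52.0]]
-50 -1 16 [[-8.0, -29.0, -49.0], [6.0, -22.0, -45.0], [11.0, -20.0, -41.0]]
-50 1 16 [[-6.0, 22.0, -49.0], [5.0, 30.0, -47.0], [12.0, 32.0, -41.0]]
-40 -1 2 [[9.0, -28.0, -39.0], [9.0, -27.0, -39.0], [10.0, -25.0, -38.0]]
-40 1 3 [[-10.0, 23.0, -39.0], [6.0, 28.0, -38.0], [9.0, 29.0, -38.0]]
```

Confirmed: the offset is 38–39 mm along z only.

```bash
python3 -m inch '[[0.3,7,5,8,0],[0.3,0,0,20,0],[0.3,0,0,0,0]]'
python3 - <<'E'
from h import *
go(.467,-.198,-.006,np.radians(104.6))
E
```

```text
time: 4.62
position: [0.4712, -0.2001, 0.0105]
tool_rot: [-3.11, -0.396, -0.003]
ft_force: [0.2, 0.1, 0.8]
grip_width: 0.645
p [ 0.4712 -0.2001  0.0105] yaw_y -1.3173 tilt [ 0.001  0.007 -1.   ] shift mm [-3.6 -3.  16.5] twist -0.001 F [0.2 0.1 0.8] M [-0.02 -0.03  0.03] grip 0.645 t 4.625 q7 -1.06
```

```bash
python3 -m inch '[[0.3,-4,-2,8,0],[0.3,0,0,6,0],[0.3,0,0,0,0]]'
python3 - <<'E'
from h import *
go(.467,-.198,-.006,np.radians(104.6))
E
```

```text
time: 5.0
position: [0.4687, -0.2, -0.0022]
tool_rot: [-3.112, -0.396, -0.009]
ft_force: [-0.3, 0.1, -0.9]
grip_width: 0.648
p [ 0.4687 -0.2    -0.0022] yaw_y -1.3174 tilt [ 0.005  0.005 -1.   ] shift mm [-1.2 -2.3  3.8] twist -0.001 F [-0.3  0.1 -0.9] M [ 0.01  0.01 -0.04] grip 0.648 t 5.0 q7 -1.07
```

```bash
python3 -m inch '[[0.3,-1,-2,4,0],[-1,0,0,0,0],[-1,0,0,0,0],[-1,0,0,0,0],[-1,0,0,0,0]]' 30
python3 -m inch '[[-1,0,0,0,0],[-1,0,0,-10,0],[-1,0,0,0,0]]'
python3 - <<'E'
from h import *
go(.505,.209,.15,np.radians(105.4))
E
```

```text
time: 5.62
position: [0.4675, -0.1977, -0.0059]
tool_rot: [-3.112, -0.397, -0.009]
ft_force: [0.2, 0.2, -1.2]
grip_width: 0.389
time: 6.0
position: [0.4667, -0.1977, 0.004]
tool_rot: [-3.111, -0.397, -0.007]
ft_force: [0.9, 0.1, -3.1]
grip_width: 0.383
p [ 0.4667 -0.1977  0.004 ] yaw_y -1.3173 tilt [ 0.004  0.006 -1.   ] shift mm [ 139.9 -384.7 -143.5] twist -0.015 F [ 0.9  0.1 -3.1] M [-0.03 -0.04  0.01] grip 0.383 t 6.0 q7 -1.06
```

```bash
python3 -m inch '[[-1,0,0,-45,0],[-1,0,0,-50,0],[-1,0,0,-45,0],[-1,10,-30,-5,0],[-1,20,-50,0,0]]'
python3 -m inch '[[-1,19,-55,0,0],[-1,19,-55,0,0],[-1,19,-55,0,0],[-1,19,-40,0,0],[-1,0,0,0,0]]'
python3 - <<'E'
from h import *
go(.505,.209,.15,np.radians(105.4))
E
```

```text
time: 6.62
position: [0.4728, -0.1167, 0.1527]
tool_rot: [-3.113, -0.381, -0.003]
ft_force: [0.7, 1.8, -3.0]
grip_width: 0.387
time: 7.25
position: [0.4962, 0.1118, 0.1543]
tool_rot: [-3.112, -0.39, -0.007]
ft_force: [0.1, -0.2, -3.7]
grip_width: 0.386
p [0.4962 0.1118 0.1543] yaw_y -1.3215 tilt [ 0.004  0.006 -1.   ] shift mm [ 32.5 -92.    4.9] twist -0.019 F [ 0.1 -0.2 -3.7] M [-0.09  0.05 -0.04] grip 0.386 t 7.25 q7 -1.64
```

```bash
python3 - <<'E'
from h import *
t=cam("top");s=cam("scene")
print(ray(t,173.1-.5,226-.5,.123),ray(t,173.1,226,.123))
def pr(d,X):
    q=d["K"]@(d["R"]@X+d["t"]);return (q[:2]/q[2]).round(1)
for n,d in(("s",s),("t",t)): print(n,pr(d,np.array([.5052,.2093,.123])),pr(d,np.array([.5052,.2093,.082])))
a=cv2.resize(t["color"][205:249,151:195,::-1],(400,400),interpolation=cv2.INTER_CUBIC)
u,v=pr(s,np.array([.5052,.2093,.12])).astype(int);print(u,v)
b=cv2.resize(s["color"][v-28:v+28,u-28:u+28,::-1],(400,400),interpolation=cv2.INTER_CUBIC)
cv2.imwrite("pics/g.png",np.hstack([a,b]))
E
```

```text
[0.50270246 0.19833452 0.123     ] [0.50134289 0.19698528 0.123     ]
s [301.3 163.2] [300.7 173.6]
t [168.5 224.6] [171.4 226.3]
301 164
```

View pics/g.png

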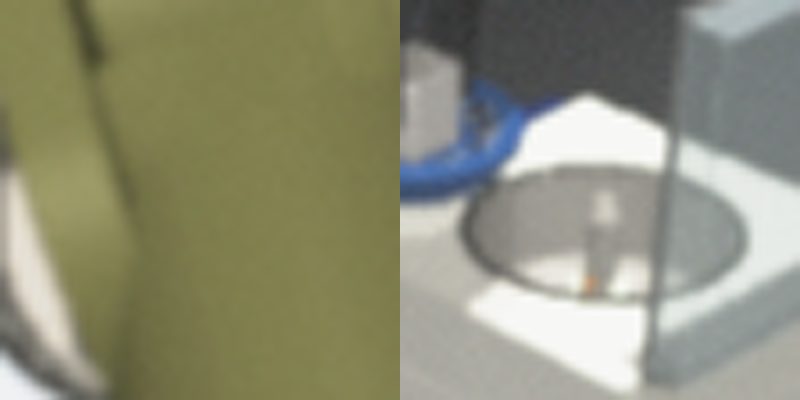

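```bash
python3 - <<'E'
from h import *
t=cam("top");s=cam("scene")
a=cv2.imread("pics/a.png")
print("pin top",ray(t,174.0-.5,224.7-.5,.081),"pin scene",ray(s,300-.5,175.9-.5,.081))
def pr(d,X):
    q=d["K"]@(d["R"]@X+d["t"]);return (q[:2]/q[2])
def circ(z,r,X=(.5052,.2093)): return [pr(t,np.array([X[0]+r*np.cos(w),X[1]+r*np.sin(w),z])) for w in np.linspace(0,6.28,40)]
S=14;c0,r0=157,211;im=cv2.resize(a[r0:r0+28,c0:c0+28],None,fx=S,fy=S,interpolation=cv2.INTER_CUBIC);o=im.copy()
for z,r,col in((.075,.014,(0,0,255)),(.123,.003,(0,255,0)),(.113,.008,(255,0,0))):
    k=((np.array(circ(z,r))-[c0,r0]+.5)*S).astype(np.int32); cv2.polylines(o,[k],True,col)
cv2.imwrite("pics/i.png",np.hstack([im,o]))
E
```

```text
pin top [0.5110863  0.20371637 0.081     ] pin scene [0.51205273 0.19988908 0.081     ]
```

View pics/i.png

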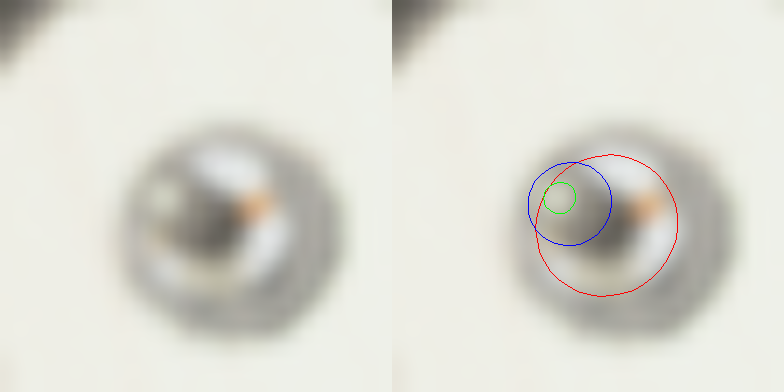

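The overlay matches: the predicted shoulder and tip circles fall on the seen ones, so the axis is (0.505, 0.209). Brass at about (250,205) in the left crop puts the pin near -50°. The rotor therefore needs about +0.43 rad world yaw, which is twist -0.43. I'll go over the axis and pre-turn.

```bash
python3 -m inch '[[-1,12,-32,0,-0.1],[-1,16,-32,0,-0.1],[-1,4,-20,0,-0.1],[-1,0,0,0,-0.1],[-1,0,0,0,0]]'
python3 - <<'E'
from h import *
go(.505,.2093,.13,np.radians(129))
E
```

```text
time: 8.07
position: [0.5024, 0.185, 0.1525]
tool_rot: [2.983, 0.976, 0.001]
ft_force: [-0.8, 0.2, -5.0]
grip_width: 0.39
p [0.5024 0.185  0.1525] yaw_y -0.9384 tilt [ 0.002 -0.003 -1.   ] shift mm [ 16.5 -18.1  22.4] twist -0.048 F [-0.8  0.2 -5. ] M [-0.03 -0.08 -0.01] grip 0.39 t 8.075 q7 -1.46
```

```bash
python3 -m inch '[[-1,14,-15,8,-0.04],[-1,0,0,6,0],[-1,0,0,0,0]]'
python3 - <<'E'
from h import *
go(.505,.2093,.12,np.radians(129))
E
```

```text
time: 8.45
position: [0.5062, 0.1999, 0.1375]
tool_rot: [2.966, 1.015, -0.002]
ft_force: [-0.3, 0.2, -3.8]
grip_width: 0.39
p [0.5062 0.1999 0.1375] yaw_y -0.9111 tilt [ 0.001 -0.006 -1.   ] shift mm [ 4.8 -8.3 17.4] twist -0.021 F [-0.3  0.2 -3.8] M [-0.04 -0.04 -0.01] grip 0.39 t 8.45 q7 -1.49
```

```bash
python3 -m inch '[[-1,5,-8,0,-0.02],[-1,0,0,0,0],[-1,0,0,0,0]]'
python3 - <<'E'
from h import *
go(.505,.2093,.12,np.radians(129))
s=cam("scene");save(s,"j.png",(115,195,250,350),6)
E
```

```text
time: 8.82
position: [0.5059, 0.2081, 0.1379]
tool_rot: [2.956, 1.041, -0.001]
ft_force: [0.4, 0.0, -2.6]
grip_width: 0.387
p [0.5059 0.2081 0.1379] yaw_y -0.8937 tilt [ 0.002 -0.007 -1.   ] shift mm [ 0.1 -1.6 17.9] twist -0.004 F [ 0.4  0.  -2.6] M [-0.02 -0.04 -0.  ] grip 0.387 t 8.825 q7 -1.49
```

View pics/j.png

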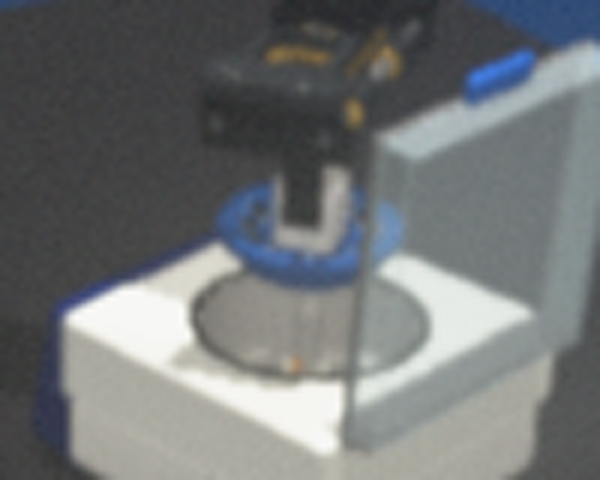

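The rotor is held level over the chamber at (310,235), with the spindle below it at (300,330), and the body is clear of the lid. Lowering gently.

```bash
python3 -m inch '[[-1,0,-1.5,10,0],[-1,0,0,8,0],[-1,0,0,6,0],[-1,0,0,0,0]]'
python3 - <<'E'
from h import *
go(.5052,.2093,.076,np.radians(129))
E
```

```text
time: 9.38
position: [0.5044, 0.2089, 0.1117]
tool_rot: [2.956, 1.041, -0.003]
ft_force: [-0.0, -0.3, -2.8]
grip_width: 0.387
p [0.5044 0.2089 0.1117] yaw_y -0.8939 tilt [ 0.001 -0.008 -1.   ] shift mm [ 1.  -0.1 35.7] twist -0.004 F [-0.  -0.3 -2.8] M [ 0.01 -0.06  0.04] grip 0.387 t 9.375 q7 -1.51
```

```bash
python3 -m inch '[[-1,0.5,0,6,0],[-1,0,0,5,0],[-1,0,0,5,0],[-1,0,0,0,0]]'
python3 - <<'E'
from h import *
go(.5052,.2093,.076,np.radians(129))
E
```

```text
time: 9.88
position: [0.5053, 0.21, 0.095]
tool_rot: [2.957, 1.041, -0.0]
ft_force: [0.1, 0.6, -3.2]
grip_width: 0.389
p [0.5053 0.21   0.095 ] yaw_y -0.8937 tilt [ 0.002 -0.006 -1.   ] shift mm [-0.4  0.3 19. ] twist -0.004 F [ 0.1  0.6 -3.2] M [0.16 0.02 0.05] grip 0.389 t 9.875 q7 -1.52
```

```bash
python3 -m inch '[[-1,0,0,6,0],[-1,0,0,6,0],[-1,0,0,5,0],[-1,0,0,0,0]]'
python3 - <<'E'
from h import *
go(.5052,.2093,.069,np.radians(129))
E
```

```text
time: 10.38
position: [0.5054, 0.2099, 0.0768]
tool_rot: [2.957, 1.041, -0.0]
ft_force: [0.0, 0.4, -4.8]
grip_width: 0.389
p [0.5054 0.2099 0.0768] yaw_y -0.8937 tilt [ 0.002 -0.006 -1.   ] shift mm [-0.6  0.3  7.8] twist -0.004 F [ 0.   0.4 -4.8] M [ 0.21 -0.04 -0.03] grip 0.389 t 10.375 q7 -1.54
```

```bash
python3 -m inch '[[-1,0,0,3,0],[-1,0,0,2,0],[-1,0,0,0,0]]'
```

```text
time: 10.75
position: [0.5064, 0.2103, 0.0755]
tool_rot: [2.955, 1.04, 0.002]
ft_force: [-0.2, 0.0, -2.2]
grip_width: 0.387
```

It stopped at 0.0755, riding on the pin as predicted (0.076). I'll turn it in small steps under light downward pressure.

```bash
python3 -m inch '[[-1,0,0,2,-0.06],[-1,0,0,2,-0.06],[-1,0,0,2,-0.06]]' 12
python3 -m inch '[[-1,0,0,2,0.1],[-1,0,0,2,0.1],[-1,0,0,2,0.08]]'
python3 - <<'E'
from h import *
go(.5052,.2093,.069,np.radians(129))
E
```

```text
time: 11.12
position: [0.5066, 0.2121, 0.0751]
tool_rot: [2.845, 1.308, 0.002]
ft_force: [-6.2, -2.1, 11.2]
grip_width: 0.388
time: 11.5
position: [0.5072, 0.2112, 0.0741]
tool_rot: [2.999, 0.885, 0.004]
ft_force: [-4.1, -1.3, 7.1]
grip_width: 0.394
p [0.5072 0.2112 0.0741] yaw_y -0.9967 tilt [ 0.007 -0.013 -1.   ] shift mm [-2.7  0.4  5.1] twist -0.107 F [-4.1 -1.3  7.1] M [-0.49  0.94  0.05] grip 0.394 t 11.5 q7 -1.65
```

No drop yet, and the grip plus sideways load may be holding it up. I'll hold it loosely with the fingers just off the flats, recentre and search again.

```bash
python3 -m inch '[[-0.18,-2.5,0,-2,0],[-0.18,0,0,0,0],[-0.18,0,0,0,-0.1],[-0.18,0,0,0,-0.1],[-0.18,0,0,0,-0.1]]'
python3 - <<'E'
from h import *
go(.5052,.2093,.076,np.radians(129))
s=cam("scene");P=pts(s)
c=s["color"].astype(int);m=(c[...,2]-c[...,0]>40)&(np.hypot(P[...,0]-.505,P[...,1]-.209)<.055)&(P[...,2]<.14)
print("blue n",m.sum(),np.percentile(P[m][:,2],[5,50,95]) if m.any() else 0)
E
```

```text
time: 12.12
position: [0.5059, 0.2094, 0.0762]
tool_rot: [2.827, 1.337, 0.003]
ft_force: [-0.5, 0.9, -0.1]
grip_width: 0.41
p [0.5059 0.2094 0.0762] yaw_y -0.6872 tilt [ 0.008 -0.012 -1.   ] shift mm [-0.5 -0.4  0.2] twist 0.203 F [-0.5  0.9 -0.1] M [ 0.15  0.11 -0.36] grip 0.41 t 12.125 q7 -1.35
blue n 80 [0.09688157 0.10188256 0.10421042]
```

```bash
python3 - <<'E'
from h import *
for n in("scene","top"):
    s=cam(n);P=pts(s);c=s["color"].astype(int)
    r=np.hypot(P[...,0]-.505,P[...,1]-.209)
    m=(r<.02)&(c.min(2)>105)&(P[...,2]>.1)&(P[...,2]<.16)
    print(n,m.sum(),np.percentile(P[m][:,2],[10,50,90,97]) if m.any() else 0)
s=cam("scene");save(s,"k.png",(130,190,265,340),8)
E
```

```text
scene 33 [0.10179345 0.11306359 0.12944664 0.13053746]
top 2 [0.13006343 0.13066352 0.13126362 0.13136863]
```

View pics/k.png

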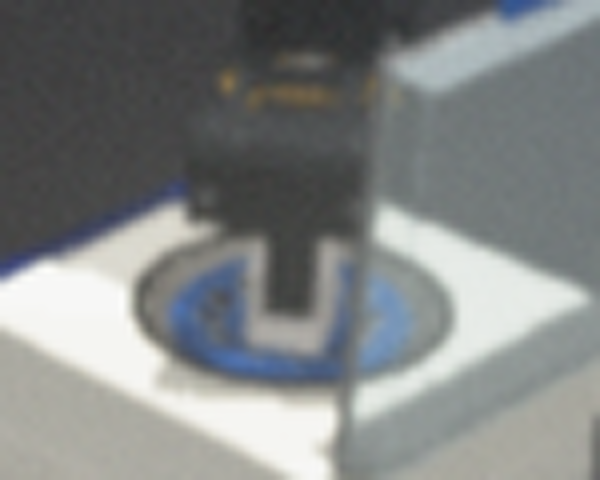

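The ring sits well below the rim, there's about 14 mm between the fingertips and the ring, and the 0.36 N m moment points to it being keyed. I'll release, rise and measure the rotor unobstructed.

```bash
python3 -m inch '[[-0.18,0,0,0,0.1],[0.2,0,0,0,0],[0.2,0,0,0,0],[0.2,0,0,-30,0],[0.2,0,0,-50,0]]'
python3 -m inch '[[0.2,0,0,-50,0.18],[-0.5,0,40,-50,0.18],[-1,0,50,0,0.1],[-1,0,50,0,0],[-1,0,0,0,0]]'
python3 - <<'E'
from h import *
go(.5,.05,.2,np.radians(105))
for n in("scene","top"):
    s=cam(n);P=pts(s);c=s["color"].astype(int)
    r=np.hypot(P[...,0]-.505,P[...,1]-.209)
    m=(r<.018)&(c.min(2)>105)&(P[...,2]>.1)&(P[...,2]<.16)
    b=(r<.052)&(c[...,2]-c[...,0]>40)&(P[...,2]<.13)&(P[...,2]>.09)
    for k in(m,b): print(n,k.sum(),np.percentile(P[k],[10,50,90],axis=0).round(4).tolist() if k.any() else 0)
    if n=="top":
        L=(P[...,2]>.125)&(P[...,2]<.33)&(P[...,0]>.55)&(P[...,0]<.75)&(P[...,1]>.1)&(P[...,1]<.36)&(s["range_z"]>0)
        d=np.array([np.cos(.27),np.sin(.27)]); q=P[L][:,:2]-[.505,.209]; a=q@d-.098; h=P[L][:,2]-.106
        print("lid pts",L.sum(),"angle",np.percentile(np.arctan2(h,-a)[h>.1],[10,50,90]),h.max())
        save(s,"l.png",(150,290,100,240),4)
E
```

```text
time: 12.95
position: [0.5031, 0.2086, 0.1543]
tool_rot: [2.893, 1.187, -0.006]
ft_force: [0.6, -0.1, -0.9]
grip_width: 0.596
time: 13.58
position: [0.564, 0.083, 0.2637]
tool_rot: [3.087, 0.485, 0.018]
ft_force: [-0.6, -1.0, -0.8]
grip_width: 0.231
p [0.564  0.083  0.2637] yaw_y -1.2593 tilt [ 0.014 -0.015 -1.   ] shift mm [-71.6  10.7  63.3] twist 0.05 F [-0.6 -1.  -0.8] M [-0.   -0.01 -0.01] grip 0.231 t 13.575 q7 -1.57
scene 62 [[0.4931, 0.1952, 0.108], [0.5099, 0.2072, 0.1241], [0.5175, 0.2224, 0.1279]]
scene 114 [[0.467, 0.1627, 0.0924], [0.5012, 0.1827, 0.0991], [0.5413, 0.2115, 0.1015]]
top 102 [[0.4905, 0.2043, 0.116], [0.5039, 0.2125, 0.1267], [0.5172, 0.2211, 0.1302]]
top 361 [[0.4633, 0.206, 0.0936], [0.4913, 0.235, 0.1002], [0.5348, 0.2522, 0.1038]]
lid pts 970 angle [1.63391183 1.68844974 1.77412149] 0.19603216509222654
```

View pics/l.png

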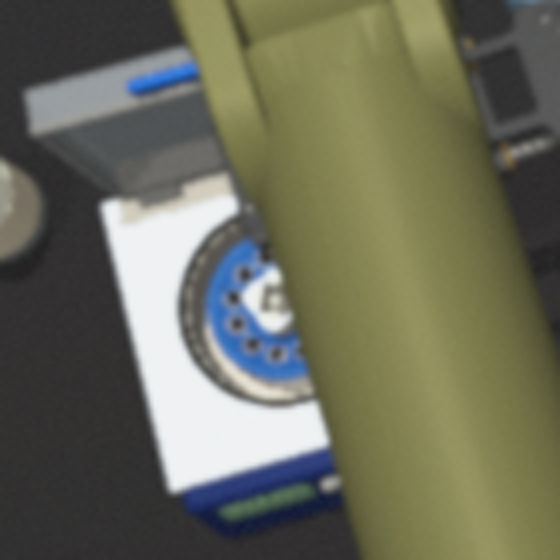

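The rotor is home: hub top 0.127 (expected 0.127) and ring top about 0.100 (expected 0.101), and the picture shows it centred. The lid is at about 1.6 rad. Next I go over and behind the lid with the fingers shut.

```bash
cat >> h.py <<'E'
D=np.array([np.cos(.269),np.sin(.269)]);N=np.array([-D[1],D[0]]);A=np.array([.5052,.2093])
def cf(cx,cy,ztrue): # target in centrifuge frame, true tip height
    s=ctrl.get_state();p=s["position"];q=p[:2]-A
    print("now cf",(q@D).round(4),(q@N).round(4),"ztip",round(p[2]+.0385,4))
    w=A+cx*D+cy*N; go(w[0],w[1],ztrue-.0385,.269+np.pi/2)
E
python3 -m inch '[[-1,0,0,-45,0],[-1,0,0,-30,0],[-1,0,0,0,0]]'
python3 - <<'E'
from h import *
cf(.20,0,.37)
E
```

```text
time: 14.05
position: [0.5589, 0.0954, 0.3399]
tool_rot: [3.087, 0.512, 0.014]
ft_force: [-0.3, 0.2, -1.4]
grip_width: 0.005
now cf 0.0214 -0.1241 ztip 0.3784
p [0.5589 0.0954 0.3399] yaw_y -1.2418 tilt [ 0.011 -0.011 -1.   ] shift mm [ 185.6 -113.3    8.1] twist 0.06 F [-0.3  0.2 -1.4] M [-0.   -0.   -0.03] grip 0.005 t 14.05 q7 -1.56
```

```bash
python3 -m inch '[[-1,45,-20,0,0.06],[-1,45,-25,0,0],[-1,45,-30,0,0],[-1,40,-30,0,0],[-1,0,0,0,0]]'
python3 - <<'E'
from h import *
cf(.20,0,.27)
E
```

```text
time: 14.68
position: [0.6982, 0.254, 0.331]
tool_rot: [3.096, 0.427, 0.001]
ft_force: [-0.7, -1.1, -0.4]
grip_width: 0.007
now cf 0.1979 -0.0082 ztip 0.3695
p [0.6982 0.254  0.331 ] yaw_y -1.2967 tilt [ 0.003 -0.016 -1.   ] shift mm [ 2.2 -9.8 99.3] twist 0.005 F [-0.7 -1.1 -0.4] M [ 0.04  0.02 -0.01] grip 0.007 t 14.675 q7 -1.89
```

```bash
python3 -m inch '[[-1,2,-8,40,0],[-1,0,0,40,0],[-1,0,0,18,0],[-1,0,0,0,0]]'
python3 - <<'E'
from h import *
cf(.14,0,.27)
E
```

```text
time: 15.18
position: [0.6943, 0.2637, 0.2277]
tool_rot: [3.094, 0.439, -0.003]
ft_force: [0.0, 0.5, 0.8]
grip_width: 0.006
now cf 0.1967 0.0022 ztip 0.2662
p [0.6943 0.2637 0.2277] yaw_y -1.289 tilt [ 0.    -0.016 -1.   ] shift mm [-56.8   1.6  -3.5] twist 0.013 F [0.  0.5 0.8] M [ 0.03  0.01 -0.03] grip 0.006 t 15.175 q7 -1.93
```

```bash
python3 -m inch '[[-1,-20,0,0,0],[-1,-18,0,0,0],[-1,-15,0,0,0],[-1,-15,0,0,0],[-1,-15,0,0,0]]'
python3 -m inch '[[-1,-15,0,0,0],[-1,-15,0,0,0],[-1,-15,0,0,0],[-1,0,0,0,0]]'
python3 - <<'E'
from h import *
cf(.02,0,.25)
s=cam("scene");P=pts(s);q=(P[...,:2]-A);c=s["color"].astype(int)
m=(c[...,2]-c[...,0]>60)&(c[...,2]>120)&(P[...,2]>.15)&(abs(q@N)<.05)&(abs(q@D)<.2)
print("lip",m.sum(),np.median((q@D)[m]),np.median(P[m][:,2]))
E
```

```text
time: 15.8
position: [0.6144, 0.2412, 0.2347]
tool_rot: [3.096, 0.44, 0.016]
ft_force: [1.8, 0.3, -0.4]
grip_width: 0.004
time: 16.3
position: [0.5717, 0.2294, 0.2409]
tool_rot: [3.094, 0.441, 0.038]
ft_force: [0.7, 0.2, 0.9]
grip_width: 0.008
now cf 0.0694 0.0017 ztip 0.2794
p [0.5717 0.2294 0.2409] yaw_y -1.2881 tilt [ 0.026 -0.012 -1.   ] shift mm [-50.1   0.5  28.3] twist 0.014 F [0.7 0.2 0.9] M [0.04 0.06 0.  ] grip 0.008 t 16.3 q7 -1.91
lip 46 0.03676042812692577 0.2812332611121583
```

```bash
python3 -m inch '[[-1,-14,0,8,0],[-1,-14,0,10,0],[-1,-14,0,10,0],[-1,-12,0,10,0],[-1,0,0,0,0]]'
python3 - <<'E'
from h import *
cf(-.0185,0,.219)
s=cam("scene");P=pts(s);q=(P[...,:2]-A);c=s["color"].astype(int)
m=(c[...,2]-c[...,0]>60)&(c[...,2]>120)&(P[...,2]>.12)&(abs(q@N)<.05)&(abs(q@D)<.2)
print("lip",m.sum(),np.median((q@D)[m]),np.median(P[m][:,2]))
E
```

```text
time: 16.98
position: [0.5257, 0.2162, 0.2057]
tool_rot: [3.097, 0.441, 0.056]
ft_force: [-0.3, -0.3, -0.4]
grip_width: 0.005
now cf 0.0216 0.0012 ztip 0.2442
p [0.5257 0.2162 0.2057] yaw_y -1.2881 tilt [ 0.037 -0.008 -0.999] shift mm [-41.    0.2  23.8] twist 0.014 F [-0.3 -0.3 -0.4] M [0.02 0.05 0.03] grip 0.005 t 16.975 q7 -1.87
lip 43 -0.0203878769094888 0.2490896333136208
```

```bash
python3 -m inch '[[-1,-11,0,9,0],[-1,-11,0,10,0],[-1,-11,0,10,0],[-1,-10,0,10,0],[-1,0,0,0,0]]'
python3 - <<'E'
from h import *
cf(-.047,0,.18)
s=cam("scene");P=pts(s);q=(P[...,:2]-A);c=s["color"].astype(int)
m=(c[...,2]-c[...,0]>60)&(c[...,2]>120)&(P[...,2]>.11)&(abs(q@N)<.05)&(abs(q@D)<.2)
print("lip",m.sum(),np.median((q@D)[m]),np.median(P[m][:,2]))
E
```

```text
time: 17.65
position: [0.485, 0.2046, 0.1637]
tool_rot: [3.099, 0.442, 0.06]
ft_force: [-0.3, -0.1, 0.3]
grip_width: 0.003
now cf -0.0207 0.0008 ztip 0.2022
p [0.485  0.2046 0.1637] yaw_y -1.2876 tilt [ 0.039 -0.005 -0.999] shift mm [-27.1   0.1  21.2] twist 0.014 F [-0.3 -0.1  0.3] M [0.01 0.04 0.  ] grip 0.003 t 17.65 q7 -1.83
lip 19 -0.06443401681458025 0.1993617268934571
```

```bash
python3 -m inch '[[-1,-8,0,9,0],[-1,-8,0,10,0],[-1,-7,0,11,0],[-1,-5,0,11,0],[-1,0,0,0,0]]'
python3 - <<'E'
from h import *
cf(-.062,0,.1335)
s=cam("scene");P=pts(s);q=(P[...,:2]-A);c=s["color"].astype(int)
m=(c[...,2]-c[...,0]>60)&(c[...,2]>120)&(P[...,2]>.11)&(abs(q@N)<.05)&(abs(q@D)<.2)
print("lip",m.sum(),np.median((q@D)[m]),np.median(P[m][:,2]))
E
```

```text
time: 18.32
position: [0.459, 0.1965, 0.1193]
tool_rot: [3.1, 0.442, 0.062]
ft_force: [0.3, -0.5, 0.4]
grip_width: 0.003
now cf -0.048 -0.0001 ztip 0.1578
p [0.459  0.1965 0.1193] yaw_y -1.2877 tilt [ 0.04  -0.004 -0.999] shift mm [-14.9  -0.6  23.7] twist 0.014 F [ 0.3 -0.5  0.4] M [0.03 0.09 0.01] grip 0.003 t 18.325 q7 -1.81
lip 0 nan nan
  return _methods._mean(a, axis=axis, dtype=dtype,
  ret = ret.dtype.type(ret / rcount)
```

```bash
python3 -m inch '[[-1,-5,0,7,0],[-1,-5,0,7,0],[-1,-3,0,6,0],[-1,0,0,3,0],[-1,0,0,3,0]]'
python3 - <<'E'
from h import *
cf(-.062,0,.1335)
E
```

```text
time: 19.0
position: [0.4479, 0.1931, 0.0955]
tool_rot: [3.099, 0.442, 0.063]
ft_force: [-13.4, -5.0, 38.3]
grip_width: 0.006
now cf -0.0596 -0.0003 ztip 0.134
p [0.4479 0.1931 0.0955] yaw_y -1.2879 tilt [ 0.041 -0.005 -0.999] shift mm [-2.4 -0.4  0.4] twist 0.014 F [-13.4  -5.   38.3] M [-1.31  2.96 -0.09] grip 0.006 t 19.0 q7 -1.82
```

It pressed solid at the shut height with 38 N. I'll back off and check.

```bash
python3 -m inch '[[-1,0,0,-10,0],[-1,0,0,-40,0],[-1,0,0,-50,0],[-1,-10,40,-50,0],[-1,0,50,0,0]]'
python3 -m inch '[[-1,0,55,0,0],[-1,0,55,0,0],[-1,0,50,0,0],[-1,0,50,0,0],[-1,0,0,0,0]]'
python3 - <<'E'
from h import *
cf(0,0,.3)
for n in("scene","top"):
    s=cam(n);P=pts(s);q=P[...,:2]-A;x=q@D;y=q@N;c=s["color"].astype(int)
    for a,b in((-.075,-.03),(-.03,.03),(.03,.07)):
        m=(x>a)&(x<b)&(abs(y)<.07)&(P[...,2]>.07)&(P[...,2]<.25)&(s["range_z"]>0); print(n,a,m.sum(),np.percentile(P[m][:,2],[10,50,90]).round(4))
    e=(c[...,2]-c[...,0]>60)&(c[...,2]>110)&(x<-.07)&(x>-.12)&(abs(y)<.04)&(P[...,2]>.09)
    print("lip",e.sum(),np.median(P[e][:,2]) if e.any() else 0)
d=cam("scene");save(d,"m.png",(120,220,240,390),5)
E
```

```text
time: 19.62
position: [0.4566, 0.1087, 0.2494]
tool_rot: [3.096, 0.458, 0.063]
ft_force: [0.8, -0.4, -0.7]
grip_width: 0.004
time: 20.25
position: [0.5188, -0.1038, 0.2536]
tool_rot: [3.095, 0.447, 0.066]
ft_force: [-0.1, 0.3, -0.4]
grip_width: 0.004
now cf -0.0701 -0.3055 ztip 0.2921
p [ 0.5188 -0.1038  0.2536] yaw_y -1.2845 tilt [ 0.043 -0.008 -0.999] shift mm [  75.9 -304.   -10.8] twist 0.017 F [-0.1  0.3 -0.4] M [0.   0.09 0.  ] grip 0.004 t 20.25 q7 -1.14
scene -0.075 242 [0.1317 0.1332 0.1349]
scene -0.03 349 [0.1317 0.1332 0.135 ]
scene 0.03 244 [0.1317 0.1334 0.135 ]
lip 0 0
top -0.075 924 [0.1318 0.1348 0.1376]
top -0.03 1201 [0.132  0.1347 0.1374]
top 0.03 778 [0.1322 0.1347 0.1376]
lip 212 0.10982801278363902
```

View pics/m.png

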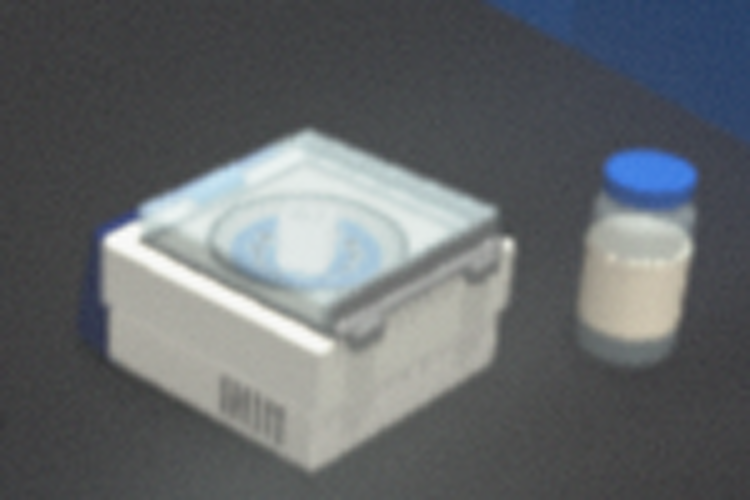

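The lid is flat and shut: its top is at 0.1332 from front to back, against 0.1335 expected. The rotor is visible beneath it at about (305,245), and the bottle is upright and unmoved at (640,260). The arm is clear, so I'm handing in.

```bash
python3 -c "
from bench import ctrl
ctrl.close_job();print(ctrl.get_state()['time'])"
```

```text
the job is handed in; nothing more can be done
the job is handed in; nothing more can be done
```

The rotor is fitted on the spindle and the lid is shut. I handed the job in after about 20 s of the 72 s allowed; no verdict was reported.

**What I did:**
- I gripped the rotor by its hub, lowered it over the spindle and turned it. It rode on the drive pin at first, then dropped home once I loosened the grip and kept turning.
- I pushed the lid over from behind in small steps, then pressed it shut.

**Last checks:**
- **Rotor:** with the lid still open, the hub top measured 0.127 m (expected 0.127) and the ring top about 0.100 m (expected 0.101).
- **Lid:** the outer face was level from front to back at 0.133 m in the scene view (0.135 m in the top view), against 0.1335 m expected. The final press reached 38 N at the shut height.
- **Surroundings:** the arm was clear at the end. The bottle looked upright and unmoved in the last picture; I did not re-measure the tip box or the rack, but the arm never came near them.

**What disagreed or failed:**
- **Finger height:** the fingertips were about 38 mm higher than the reported TCP position, confirmed with the depth image. My first grip therefore closed in the air above the hub without touching it. I corrected for the offset from then on.
- **Pin angle:** my first turning search, at the pin angle read from the pictures and with the rotor gripped, did not drop it. The looser hold did.

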